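# Charge a grinding jar from the ball hopper

## Robot

A 7-joint arm with a two-finger parallel gripper is mounted at the origin on a cart in front of the work surface, level with it; the furniture and walls round the work are solid. World frame = base frame: x ahead of the robot, y to its left, z up, the work surface at z = 0. Lengths are in m, angles in degrees, forces in N, time in s.
With the tool pointing down it reaches from about 0.425 to 0.95 m from the base axis. Payload 16.7 kg.
Tool frame: the origin (TCP) lies between the finger pads; the fingertips stand robot.finger_overhang ahead of it and the grasp point (between the pads) lies 3 mm ahead of it (robot.finger_overhang is the distance from the TCP to the fingertips, in m); z points along the fingers, y is the direction in which the jaws open and shut (so a half turn about z gives the same grasp; the last joint's range is limited). The gripper opens to 94 mm and grips with 3 to 60 N. Pads are 16 mm wide; open, the fingers measure 119 mm over their backs; the gripper's body (75 mm by 177 mm) begins 78 mm behind the grasp point.
Start: joints at [65.174, 24.414, 4.234, 92.017, -1.954, 63.644, -3.845], TCP at [0.189, -0.648, 0.195] pointing down, gripper open.
Joint ranges: [-163.25, 163.25], [-28.42, 122.38], [-70.27, 78.77], [12.13, 141.07], [-58.53, 238.53], [9.26, 117.41], [-156.51, 156.51]. Speed limits (degrees/s): [108.29, 108.29, 136.94, 136.94, 172.46, 172.46, 172.46].

## Interface

Orientations are given as a 3x3 rotation matrix whose columns are the frame's x, y, z axes.
In Python, from rig import robot gives the robot as it stands.
- The arm moves only by the shell command python3 -m creep 'ROWS' [OPENING]. ROWS is JSON, a list that holds one entry, the list of rows, each a list of 4 numbers: the shift along the tool's x, y, z in mm, then the turn about the tool's z in degrees. A call has 1 to 8 rows; each row is the pose to reach, as a shift and turn from the pose commanded when the call began, along the tool's axes at that moment; what a row does not reach only later rows make up. A row lasts 1/10 s, in which the tool goes at most 50 mm and 8.59 degrees, less where a joint would pass 70% of its speed; a pose out of reach is approached as far as the arm can. A call with a gripper value outside its range is refused whole. OPENING is the finger opening in mm, from 0 to 94, set as the call begins (- or left out, the last holds). The fingers move at their own pace and stop on an object; the grip force is fixed at half the most. Time passes only in rows, so rows that repeat a pose let the fingers close. It gives the time, the measured TCP pose, the force and the opening at its end, in the units of the state.
- robot.observe(): the state, without advancing time (a new reading comes with each control period).
- robot.get_image(name): name is "scene" or "top" or "wrist"; returns a dict with "color" (420x560x3 uint8, red, green, blue), "vfov" (degrees; the focal length in pixels is half the picture's height over the tangent of half this angle, whatever the lens; pixels are square), "cx", "cy" (the principal point, pixels), "R" (3x3) and "t" (3): a world point X has camera coordinates R X + t; the wrist camera has in their place "T_tool_cam" (4x4, takes a point from camera to tool coordinates, whose origin is the TCP and whose axes are the flange's). Camera axes: x right, y down, z forward; pixel columns grow to the right and rows downward; lengths in m; the calibration is good to about 2 mm. A picture is of the moment at which its call begins: read the wrist's pose just before it. There is no depth.
- robot.finish_job(): hands the job in, once; it reports no verdict.
The state is a dict: "clock": time; "qpos": joint angles; "dq": joint speeds; "joint_efforts": joint torques, N m; "ee_pos": TCP position; "tcp_rot": TCP orientation; "contact_force": force on the tool from outside, world axes, zero at the start; "wrist_torque": the same for the moment, N m; "opening": opening from 0.0 (shut) to 1.0 (fully open).
Only numpy, scipy, OpenCV 4.12 (cv2) and the standard library are available. Lean on these libraries where they do the work, as an engineer would, in place of code of your own. Each camera call takes 0.05 s, during which the arm holds its last target.

## Task

Charge the mill's grinding jar with its balls: push the open steel jar fully home into the cradle under the end of the chute, then draw the hopper's slide gate by its red tab all the way out to its end stop so that all four balls roll down into the jar. Leave the jar standing home in the cradle and the gate open, and do not disturb the lid, bottles and beaker round about.

Things in the scene. Friction and masses are not known exactly. Their poses are not given: they have to be found in the camera images.
- hopper: Ball hopper, fixed: steel funnel over a chute sloping down at 12 degrees to an end hood. Origin on the bench at the centre of the jar's place under the hood. Own x (level) points up the chute to the funnel, y (level) is the gate's draw direction, z up. Chute 42 mm wide about y = 0, from x = -0.013 (hood's front, z 0.09 to 0.12) to 0.23; wall tops z 0.13 at x 0.03, rising to 0.17.
- funnel_rim (a point): Centre of the funnel's open top rim, 106 mm across, 261 mm above the bench; at the hopper's y = 0, x = 0.204. Keep the gripper's body clear of it. Foot plate below: hopper x 0.06 to 0.255, y +-0.065, 6 mm thick.
- jar_place (a point): The jar's centre is here when it is fully home (2 mm play): above the hopper's origin, 40 mm over the bench, hopper's axes. The cradle is a steel strip 18 mm high, 4 mm thick, bent to a half circle of 57 mm inner radius round this point, open to the hopper's -x, its ends flared out to x = -0.02, y = +-0.07. It stops and centres a jar pushed in along the hopper's +x.
- jar_center (a point): Centre of the open steel grinding jar, half-way up (40 mm over its underside): plain round pot, 110 mm outside, 92 mm inside, 80 mm high, wall 9 mm, floor 10 mm, about 0.8 kg. It stands loose and empty on the bench before the cradle's open side and slides when pushed; pushed at half height or lower it does not tip.
- gate (a joint): Draw of the slide gate in m: 0 = shut (blade across the chute), 0.050 = hard against its end stop, the chute clear over its full width. It slides level along the hopper's +y, stays where it is left and takes about 2 to 3 N to move. Starts 0 to 6 mm out.
- gate_tab (a point): Red pull tab at the gate's outer end, moves with it: centre of its face that looks at the chute, 14 mm below its top edge. Upright plate 60 wide x 42 high x 4 mm. Axes: y = draw direction (level, outward), x = up the chute (12 degrees off level). Behind it is a pocket for a hooking finger, open from above, 60 mm from tab to gate guides, clear down to 15 mm below this point (gate's strap).
- ball_1_center (a point): Centre of a white ceramic grinding ball, 30 mm in diameter, 85 g, waiting in the hopper behind the gate (the first, against the gate). The balls roll down the chute by themselves once the gate is open.
- ball_2_center (a point): Centre of a white ceramic grinding ball, 30 mm in diameter, 85 g, waiting in the hopper behind the gate (the second in the chute). The balls roll down the chute by themselves once the gate is open.
- ball_3_center (a point): Centre of a white ceramic grinding ball, 30 mm in diameter, 85 g, waiting in the hopper behind the gate (the third in the chute). The balls roll down the chute by themselves once the gate is open.
- ball_4_center (a point): Centre of a white ceramic grinding ball, 30 mm in diameter, 85 g, waiting in the hopper behind the gate (the last, under the funnel). The balls roll down the chute by themselves once the gate is open.
- jar_lid_center (a point): Jar's loose steel lid with a black knob, lying beside the hopper: 110 mm across, 44 mm high with the knob; point on its axis 12 mm above the bench. Bystander.
- dropper_bottle_center (a point): Amber dropper bottle with black cap, 38 mm across, 84 mm high; point half-way up. Bystander.
- glass_beaker_center (a point): Glass beaker, 74 mm across, 93 mm high; point half-way up. Bystander.
- white_bottle_center (a point): White bottle with blue cap, 69 mm across, 140 mm high; point half-way up. Bystander.

How it is judged:
By the outcome, as a careful person would: the job done as asked, in the order asked, and still so for the second after the job is handed in, with the robot touching nothing.
It also fails if it takes over 51 s, if anything falls off the work surface, if the arm or the gripper's body presses on something with over 40 N, if the wrist force passes 120 N, or if a joint passes its speed limit or range.

## Working session

There is one attempt and no reset: what is moved stays moved. The work goes in short steps, Python scripts to look and compute and a shell command to move; the robot and the scene stay as the last step left them, time stands still between calls to the robot, and variables do not carry over. Pictures are saved under pics/ and viewed, and the job is handed in when it is done.

```bash
ls; mkdir -p pics; cat > h.py <<'E'
import numpy as np,cv2
from rig import robot
def grab(n,f):
    s=robot.observe(); d=robot.get_image(n); cv2.imwrite('pics/'+f,d['color'][:,:,::-1])
    np.save('pics/'+f+'.npy',np.array([d,s],dtype=object),allow_pickle=True)
    return d,s
def load(f): return np.load('pics/'+f+'.npy',allow_pickle=True)
def ext(d,s):
    if 'R' in d: return np.array(d['R']),np.array(d['t'])
    T=np.array(d['T_tool_cam']); W=np.eye(4); W[:3,:3]=s['tcp_rot']; W[:3,3]=s['ee_pos']
    M=np.linalg.inv(W@T); return M[:3,:3],M[:3,3]
def ray(d,s,u,v):
    R,t=ext(d,s); f=d['color'].shape[0]/2/np.tan(np.radians(d['vfov']/2))
    c=np.array([(u-d['cx'])/f,(v-d['cy'])/f,1.]); return -R.T@t, R.T@c
def onz(d,s,u,v,z):
    o,r=ray(d,s,u,v); return o+r*(z-o[2])/r[2]
def proj(d,s,X):
    R,t=ext(d,s); f=d['color'].shape[0]/2/np.tan(np.radians(d['vfov']/2))
    c=R@np.array(X)+t; return c[0]/c[2]*f+d['cx'],c[1]/c[2]*f+d['cy']
E
python3 - <<'E'
from h import *
for n in ('scene','top','wrist'):
    d,s=grab(n,n+'0.png'); print(n,d['vfov'],d['cx'],d['cy'],ext(d,s))
print(s,robot.finger_overhang)
E
```

```text
pics
scene 57.12931739767142 275.8444048538237 215.41303274018662 (array([[ 0.90313551, -0.42896   ,  0.01842748],
       [-0.27980933, -0.6205806 , -0.73252062],
       [ 0.32565778,  0.6564092 , -0.68049538]]), array([-0.50591213,  0.38398686,  0.69768273]))
top 45.04263942458903 274.68547389951715 211.74129880109024 (array([[-0.0215953 , -0.99964449, -0.01563736],
       [-0.99938222,  0.02201814, -0.02739313],
       [ 0.0277277 ,  0.01503614, -0.99950242]]), array([0.14878054, 0.61427388, 1.23890496]))
wrist 58.7144872175146 272.34626823253757 210.31295862853042 (array([[ 0.27909564, -0.96025918, -0.00281699],
       [-0.92618856, -0.26996537,  0.2632365 ],
       [-0.25353576, -0.07085909, -0.96472722]]), array([-0.67433884, -0.02809148,  0.39270897]))
{'clock': 0.1, 'qpos': array([65.17321777, 24.44523503,  4.23125619, 92.04487788, -1.95445524,
       63.64527858, -3.84311346]), 'dq': array([-0.01986655, -0.01431531, -0.05892252, -0.08810747, -0.05143391,
        0.05794735,  0.07321803]), 'joint_efforts': array([ 8.73791054e-03, -9.37448788e+01,  3.67727883e+00, -4.55041373e+01,
       -4.85195091e-02,  1.68624893e-02,  1.95739131e-04]), 'ee_pos': array([ 0.1888836 , -0.64763446,  0.19428371]), 'tcp_rot': array([[ 9.59997681e-01,  2.80007707e-01, -3.69375636e-04],
       [ 2.80007944e-01, -9.59997119e-01,  1.04041518e-03],
       [-6.32752773e-05, -1.10222427e-03, -9.99999391e-01]]), 'contact_force': array([-0.09878045, -0.11530232, -1.25892202]), 'wrist_torque': array([ 0.04468003, -0.04317711,  0.03203476]), 'opening': 1.0008054462863467} 0.022
```

View pics/scene0.png

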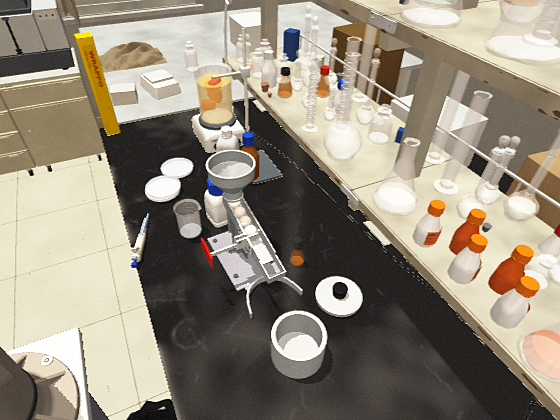

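View pics/top0.png

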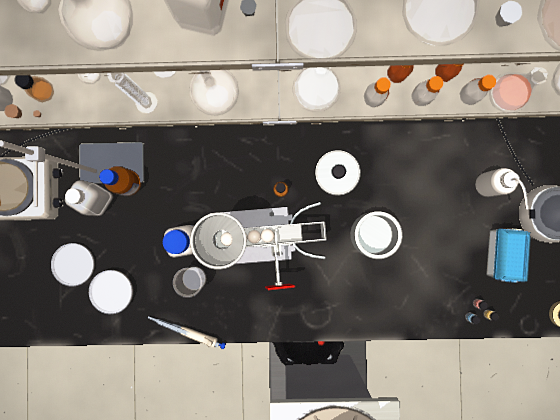

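View pics/wrist0.png

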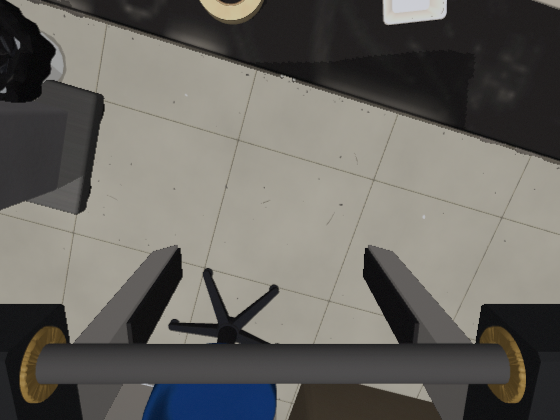

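Scene: the funnel is at (218,240) in the top view, the red tab at (281,287) and the jar at (377,235). The chute runs along the image row, so hopper +x is about world +y and the draw is about world −x, toward the robot. Next I measure these.

```bash
python3 - <<'E'
from h import *
for n in ('top','scene'):
    im=cv2.imread(f'pics/{n}0.png')
    if n=='top': c=im[130:320,150:430]; k=2.8
    else: c=im[140:390,170:380]; k=2.4
    cv2.imwrite(f'pics/{n}0c.png',cv2.resize(c,None,fx=k,fy=k,interpolation=cv2.INTER_CUBIC))
d,s=load('top0.png')
for nm,u,v,z in [('funnel',218.5,240,.261),('jar',378,235,.08),('tab',281,287,.16),('lid',338,172,.02)]:
    print(nm,onz(d,s,u,v,z))
E
```

```text
funnel [0.55718912 0.24337562 0.261     ]
jar [ 0.55628025 -0.10376961  0.08      ]
tab [0.45040904 0.12296383 0.16      ]
lid [ 0.71085682 -0.02169818  0.02      ]
```

View pics/top0c.png

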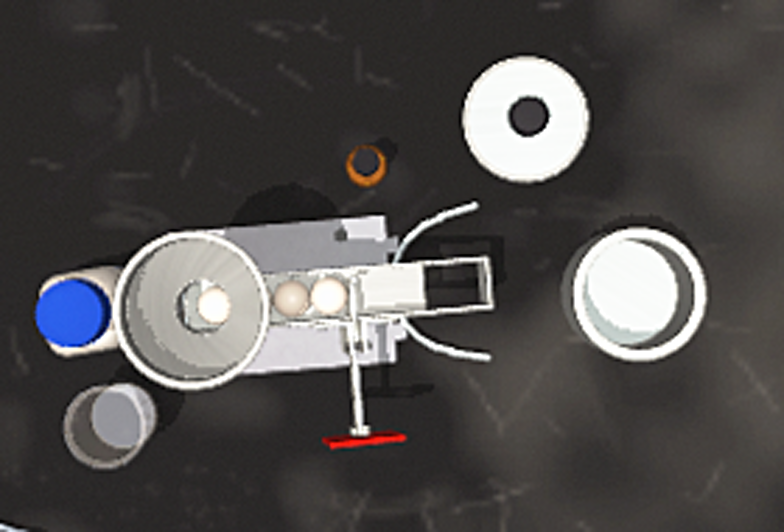

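View pics/scene0c.png

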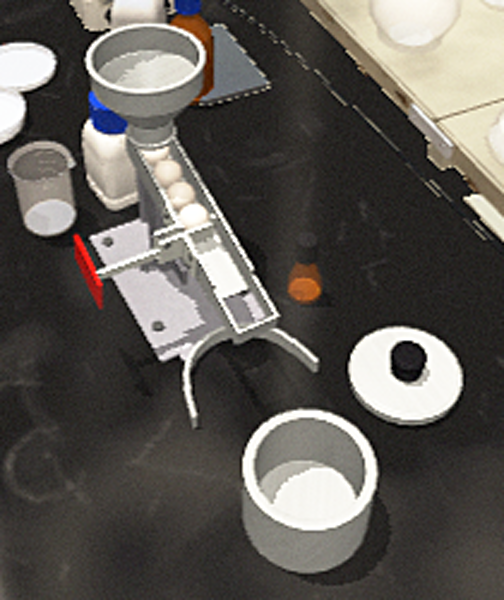

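```bash
python3 - <<'E'
from h import *
d,s=load('top0.png')
P=lambda a,b:(150+(a+.5)/2.8-.5,130+(b+.5)/2.8-.5)
W=lambda a,b,z:onz(d,s,*P(a,b),z)
im=cv2.imread('pics/top0c.png')
# funnel fit by bright ring
g=im.min(axis=2)
def fit(cx,cy,r0,r1,th):
    pts=[]
    for a in np.arange(0,2*np.pi,.05):
        for r in np.arange(r1,r0,-.5):
            x,y=cx+r*np.cos(a),cy+r*np.sin(a)
            if g[int(round(y)),int(round(x))]>th: pts.append((x,y));break
    pts=np.array(pts,np.float32)
    e=cv2.fitEllipse(pts)
    q=pts-np.array(e[0]);rr=np.hypot(*q.T);k=abs(rr-np.median(rr))<3
    return cv2.fitEllipse(pts[k]),k.mean()
for nm,a,z,D in [('funnel',(191,310,60,86,150),.261,.106),('jar',(639,294,50,75,150),.08,.11),('lid',(526,119,50,72,150),.012,.11)]:
    e,k=fit(*a); c=W(*e[0],z)
    x1=W(e[0][0]+e[1][0]/2,e[0][1],z);print(nm,e,round(k,2),c.round(4),'diam',2*np.linalg.norm(x1-c))
h1,h2=W(490,257,.12),W(493,306,.12); print('hood',h1,h2,np.linalg.norm(h1-h2))
t1,t2=W(475,205,.018),W(490,357,.018);print('cradle tips',t1,t2,(t1+t2)/2,np.linalg.norm(t1-t2))
print('dropper',W(367,160,.084)); 
# red tab
R=cv2.inRange(im,(0,0,120),(70,70,255)); ys,xs=np.nonzero(R); r=cv2.minAreaRect(np.c_[xs,ys].astype(np.float32)); print('tab rect',r)
l,rr=xs.argmin(),xs.argmax()
for z in (.15,.17): print(z,W(xs[l],ys[l],z),W(xs[rr],ys[rr],z))
sc=cv2.imread('pics/scene0.png');R=cv2.inRange(sc[220:290,190:225],(0,0,110),(70,70,255));ys,xs=np.nonzero(R)
h=cv2.convexHull(np.c_[xs+190,ys+220]); print('scene tab hull',cv2.approxPolyDP(h,1.5,True).reshape(-1,2).tolist())
E
```

```text
funnel ((192.80575561523438, 309.4913330078125), (157.62994384765625, 162.3203125), 80.44680786132812) 0.62 [0.5568 0.2433 0.261 ] diam 0.11094898363030783
jar ((639.0258178710938, 293.93939208984375), (131.91064453125, 132.58824157714844), 122.02369689941406) 1.0 [ 0.5571 -0.1036  0.08  ] diam 0.10868711491088494
lid ((525.2445068359375, 118.94893646240234), (124.01335144042969, 124.43506622314453), 61.55635452270508) 1.0 [ 0.7113 -0.0208  0.012 ] diam 0.10872231456011634
hood [0.59003446 0.02206645 0.12      ] [0.55079645 0.02062264 0.12      ] 0.039264569423462056
cradle tips [0.63638312 0.02557137 0.018     ] [0.50362716 0.01570748 0.018     ] [0.57000514 0.02063942 0.018     ] 0.13312190270859672
dropper [0.67284149 0.11890429 0.084     ]
tab rect ((352.9704895019531, 299.84326171875), (292.9156494140625, 82.13827514648438), 85.45195770263672)
0.15 [0.45182738 0.15776662 0.15      ] [0.45211754 0.0939424  0.15      ]
0.17 [0.45419189 0.1570227  0.17      ] [0.45447681 0.09435112 0.17      ]
scene tab hull [[211, 268], [201, 247], [201, 237], [212, 258]]
```

```bash
python3 - <<'E'
from h import *
d,s=load('top0.png'); e,s2=load('scene0.png')
w,_=load('wrist0.png'); print(np.array(w['T_tool_cam']).round(3))
def tri(p,q):
    A=[];b=[]
    M=np.zeros((3,3));v=np.zeros(3);L=[]
    for o,r in (ray(d,s,*p),ray(e,s2,*q)):
        r=r/np.linalg.norm(r);K=np.eye(3)-np.outer(r,r);M+=K;v+=K@o;L.append((o,K))
    X=np.linalg.solve(M,v);return X.round(4),[round(float(np.linalg.norm(K@(X-o))),4) for o,K in L]
im=d['color'][:,:,::-1].copy()
R=cv2.inRange(im,(0,0,120),(90,70,255));R[:278]=0;R[296:]=0;R[:,:255]=0;R[:,305:]=0
ys,xs=np.nonzero(R);print(xs.min(),xs.max(),ys.min(),ys.max())
for x in sorted(set(xs)): print(x,ys[xs==x].tolist(),end=' ')
print()
l=(xs.min()-.5,ys[xs<xs.min()+3].mean());r=(xs.max()+.5,ys[xs>xs.max()-3].mean());print(l,r)
print(tri(l,(201,237)),tri(r,(212,258)))
# funnel rim center in scene
sc=e['color'][:,:,::-1]
cv2.imwrite('pics/s_f.png',cv2.resize(sc[140:290,160:310].copy(),None,fx=4,fy=4,interpolation=cv2.INTER_CUBIC))
cv2.imwrite('pics/t_f.png',cv2.resize(im[200:300,170:340].copy(),None,fx=4.5,fy=4.5,interpolation=cv2.INTER_CUBIC))
E
```

```text
[[-0.001 -0.965 -0.263  0.076]
 [ 1.    -0.    -0.002  0.001]
 [ 0.002 -0.263  0.965 -0.19 ]
 [ 0.     0.     0.     1.   ]]
265 294 285 289
265 [287] 266 [287] 267 [287, 288] 268 [288, 289] 269 [288, 289] 270 [288, 289] 271 [288, 289] 272 [287, 288, 289] 273 [287, 288, 289] 274 [287, 288, 289] 275 [287, 288, 289] 276 [287, 288, 289] 277 [287, 288] 278 [287, 288] 279 [287, 288] 280 [287, 288] 281 [287, 288] 282 [286, 287, 288] 283 [286, 287, 288] 284 [286, 287, 288] 285 [286, 287, 288] 286 [286, 287] 287 [286, 287] 288 [286, 287] 289 [286, 287] 290 [286, 287] 291 [285, 286, 287] 292 [285, 286, 287] 293 [285, 286, 287] 294 [285, 286] 
(np.float64(264.5), np.float64(287.25)) (np.float64(294.5), np.float64(285.875))
(array([0.4503, 0.1587, 0.1533]), [0.0006, 0.0006]) (array([0.4526, 0.0931, 0.1514]), [0.0014, 0.0014])
```

View pics/s_f.png

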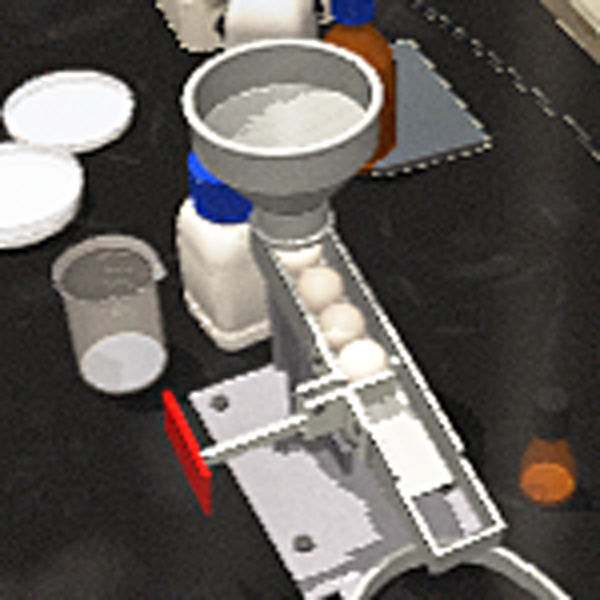

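View pics/t_f.png

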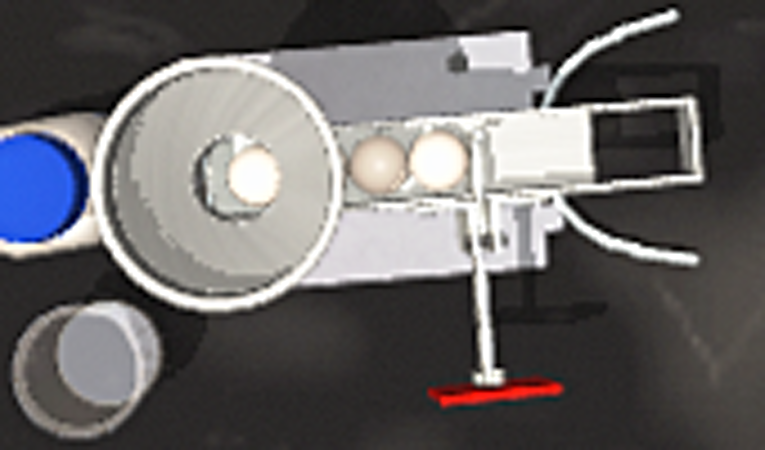

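Tab top is at about (0.4515, 0.126, 0.152) and the hopper axis heads about 93.7°. The jar needs about +140 mm along the hopper's x and −22 mm across it. Plan: push the jar from behind with the fingers about 60 mm apart so it nests between them. Then, with the same tool heading, hook the tab.

```bash
cat >> h.py <<'E'
ex=np.array([-.065,.998,0]);ey=np.array([-.998,-.065,0])
def go(X,head=None):
    s=robot.observe();R=np.array(s['tcp_rot']);p=np.array(s['ee_pos']);dl=(R.T@(np.array(X)-p))*1000
    h=np.degrees(np.arctan2(R[1,0],R[0,0]))
    print('clk',round(s['clock'],2),'at',p.round(4),'head',round(h,2),'shift',dl.round(1),'turn',None if head is None else round(-(head-h),2),'F',np.round(s['contact_force'],1),'j7',round(s['qpos'][6],1))
E
python3 -m creep '[[[0,0,-45,0],[30,-20,-85,0],[65,-45,-100,8],[100,-68,-100,16],[140,-95,-100,24],[180,-123,-100,32],[220,-150,-100,40],[260,-177,-100,48]]]' 60
python3 -c "
from h import *
go([.563,-.1934,.30],-86.3)"
```

```text
clock: 0.95
ee_pos: [0.3808, -0.415, 0.2949]
tcp_rot: [[0.864, -0.504, 0.0], [-0.504, -0.864, 0.0], [-0.0, -0.0, -1.0]]
contact_force: [0.9, -0.6, 0.7]
opening: 0.636
clk 0.95 at [ 0.3808 -0.415   0.2949] head -30.26 shift [  45.7 -283.2   -5.1] turn 56.04 F [ 0.9 -0.6  0.7] j7 -79.0
```

Joint 7 would run out of range this way, so I'll use the opposite half-turn (tool x = +hopper x).

```bash

python3 -m creep '[[[6,-40,0,-8],[12,-80,0,-16],[18,-120,0,-24],[24,-160,0,-32],[30,-200,0,-40],[36,-235,0,-48],[41,-265,0,-56],[43,-278,0,-64]]]' 60
python3 -m creep '[[[0,0,0,-8],[0,0,0,-16],[0,0,0,-24],[0,0,0,-32],[0,0,0,-40],[0,0,0,-48],[0,0,0,-56],[0,0,0,-60]]]'
python3 - <<'E'
from h import *
go([.563,-.1934,.15],93.7)
d,s=grab('wrist','wrist1.png')
go([.563,-.1934,.15],93.7)
E
```

```text
clock: 1.75
ee_pos: [0.5576, -0.1942, 0.2946]
tcp_rot: [[0.824, 0.567, -0.0], [0.567, -0.824, 0.001], [0.001, -0.001, -1.0]]
contact_force: [-0.1, -0.9, -0.5]
opening: 0.637
clock: 2.55
ee_pos: [0.5559, -0.1973, 0.2947]
tcp_rot: [[-0.076, 0.997, -0.0], [0.997, 0.076, 0.0], [0.0, -0.0, -1.0]]
contact_force: [0.3, -0.1, -0.1]
opening: 0.636
clk 2.55 at [ 0.5559 -0.1973  0.2947] head 94.35 shift [  3.3   7.4 144.7] turn 0.65 F [ 0.3 -0.1 -0.1] j7 12.7
clk 2.6 at [ 0.5559 -0.1973  0.2947] head 94.49 shift [  3.3   7.4 144.7] turn 0.79 F [ 0.1 -0.5  0. ] j7 12.9
```

View pics/wrist1.png

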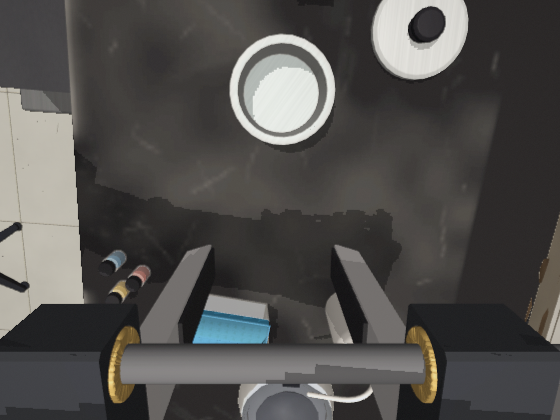

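The jar rim is at (282,90) ahead of the fingers, with the bystanders behind and lid at right. I check the jar against this view, then descend.

```bash

python3 - <<'E'
from h import *
d,s=load('wrist1.png')
g=d['color'].min(axis=2);m=(g>110).astype(np.uint8);m[:,:200]=0;m[:,360:]=0;m[200:]=0
c=max(cv2.findContours(m,0,1)[0],key=cv2.contourArea);c=c[c[:,0,1]<100]
e=cv2.fitEllipse(c);print(e,onz(d,s,*e[0],.08),onz(d,s,e[0][0]-e[1][0]/2,e[0][1],.08),onz(d,s,e[0][0]+e[1][0]/2,e[0][1],.08))
print(proj(d,s,[.556,-.197,0]),onz(d,s,235,300,.05))
go([.5645,-.1985,.048],93.7)
E
python3 -m creep '[[[0,4,45,1],[-1,8,90,1],[-1,8,135,1],[-1,8,180,1],[-1,8,220,1],[-1,8,244,1],[-1,8,247,1],[-1,8,247,1]]]' 60
python3 -c "
from h import *
go([.5605,-.1575,.048],93.7)"
```

```text
((281.77557373046875, 89.14586639404297), (104.87092590332031, 110.80113983154297), 3.661198854446411) [ 0.55738144 -0.10123842  0.08      ] [ 0.50338918 -0.10529367  0.08      ] [ 0.61135444 -0.09718461  0.08      ]
(np.float64(273.3307240431645), np.float64(169.05963778129973)) [ 0.51889571 -0.36241918  0.05      ]
clk 2.6 at [ 0.5559 -0.1973  0.2947] head 94.49 shift [ -1.9   8.5 246.7] turn 0.79 F [ 0.1 -0.5  0. ] j7 12.9
clock: 3.4
ee_pos: [0.5641, -0.1976, 0.048]
tcp_rot: [[-0.052, 0.999, -0.001], [0.999, 0.052, 0.0], [0.0, -0.001, -1.0]]
contact_force: [-0.0, 0.1, 0.6]
opening: 0.635
clk 3.4 at [ 0.5641 -0.1976  0.048 ] head 92.99 shift [40.2 -1.5 -0. ] turn -0.71 F [-0.   0.1  0.6] j7 4.9
```

```bash

python3 -m creep '[[[10,-1,-4,-1],[20,-2,-4,-1],[28,-2,-4,-1],[34,-2,-4,-1],[38,-2,-4,-1],[42,-2,-4,-1],[46,-2,-4,-1],[50,-2,-4,-1]]]' 60
python3 - <<'E'
from h import *
go([.573,-.017,.052],93.6)
d,s=grab('wrist','wrist2.png');d,s=grab('top','top2.png')
E
```

```text
clock: 4.2
ee_pos: [0.5599, -0.1483, 0.0521]
tcp_rot: [[-0.07, 0.998, 0.001], [0.998, 0.07, -0.0], [-0.001, 0.001, -1.0]]
contact_force: [0.9, -4.3, 2.7]
opening: 0.638
clk 4.2 at [ 0.5599 -0.1483  0.0521] head 93.99 shift [1.301e+02 2.220e+01 1.000e-01] turn 0.39 F [ 0.9 -4.3  2.7] j7 0.9
```

View pics/wrist2.png

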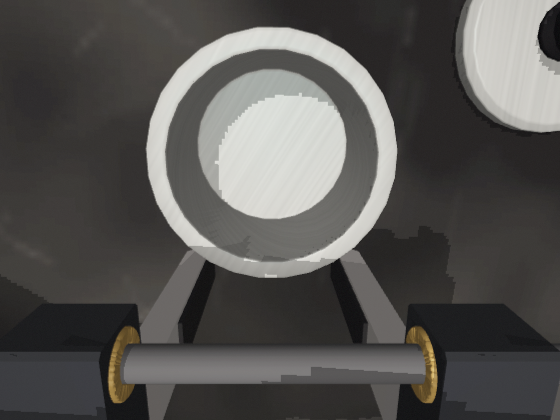

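View pics/top2.png

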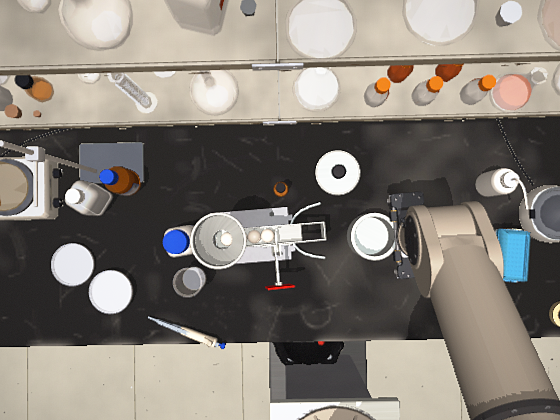

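The jar nests between both fingers, with 4.3 N sliding force. Pushing on along and across.

```bash

python3 -m creep '[[[8,2,0,0],[18,5,0,0],[28,8,0,0],[38,11,0,0],[48,14,0,0],[58,17,0,0],[68,20,0,0],[76,22,0,0]]]' 60
python3 - <<'E'
from h import *
go([.573,-.017,.052],93.6)
d,s=grab('wrist','wrist3.png');d,s=grab('top','top3.png')
cv2.imwrite('pics/top3c.png',cv2.resize(cv2.imread('pics/top3.png')[140:300,220:420],None,fx=4,fy=3.7,interpolation=cv2.INTER_CUBIC))
E
```

```text
clock: 5.1
ee_pos: [0.5757, -0.0704, 0.0518]
tcp_rot: [[-0.07, 0.998, -0.001], [0.998, 0.07, -0.0], [-0.0, -0.001, -1.0]]
contact_force: [-1.6, -5.1, 3.6]
opening: 0.643
clk 5.1 at [ 0.5757 -0.0704  0.0518] head 94.03 shift [53.5  1.  -0.2] turn 0.43 F [-1.6 -5.1  3.6] j7 -7.3
```

View pics/wrist3.png

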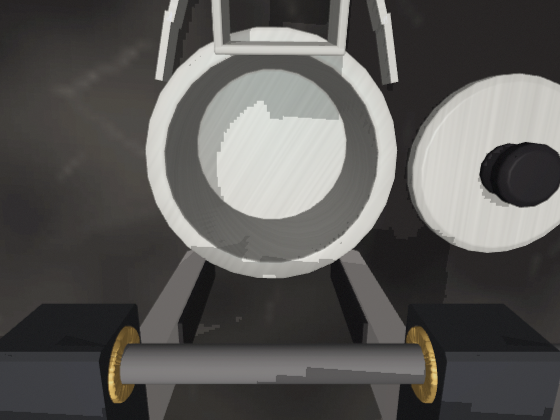

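View pics/top3c.png

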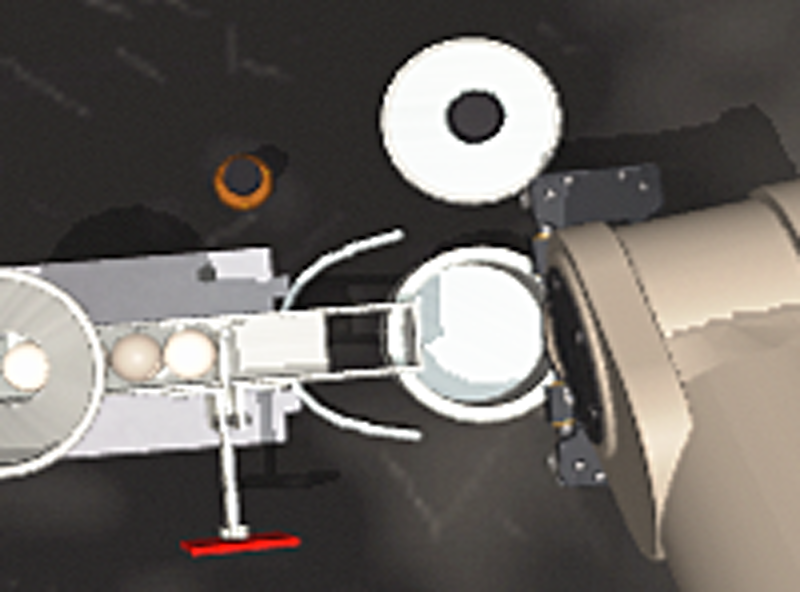

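The jar is aligned with the cradle mouth to about 2–3 mm: tips at x 160/395, hood centre 280, jar 272. Continuing.

```bash

python3 -m creep '[[[8,1,0,0],[16,2,0,0],[24,3,0,0],[31,3,0,0],[37,3,0,0],[42,3,0,0],[46,3,0,0],[48,3,0,0]]]' 60
python3 -c "
from h import *
go([.573,-.017,.052],93.6)
d,s=grab('wrist','wrist4.png')"
```

```text
clock: 6.0
ee_pos: [0.5756, -0.022, 0.0519]
tcp_rot: [[-0.071, 0.997, -0.0], [0.997, 0.071, 0.0], [0.0, -0.0, -1.0]]
contact_force: [0.6, -4.0, -0.9]
opening: 0.64
clk 6.0 at [ 0.5756 -0.022   0.0519] head 94.05 shift [ 5.2 -2.3 -0.1] turn 0.45 F [ 0.6 -4.  -0.9] j7 -12.4
```

View pics/wrist4.png

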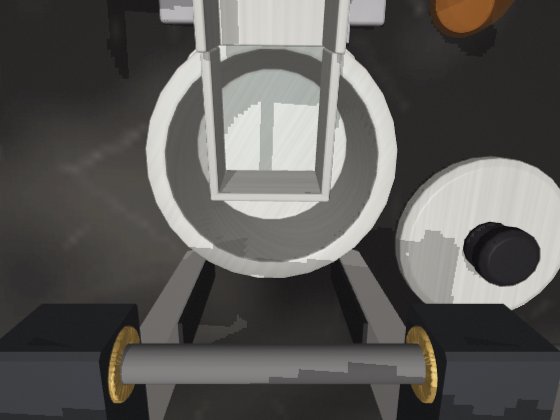

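```bash

python3 -m creep '[[[2,0,0,0],[3,0,0,0],[4,0,0,0],[4,0,0,0]]]' 60
python3 -m creep '[[[2,0,0,0],[3,0,0,0],[4,0,0,0],[4,0,0,0]]]' 60
```

```text
clock: 6.45
ee_pos: [0.5754, -0.0184, 0.052]
tcp_rot: [[-0.07, 0.998, 0.0], [0.998, 0.07, 0.0], [0.0, 0.0, -1.0]]
contact_force: [1.8, -2.9, -1.5]
opening: 0.636
clock: 6.85
ee_pos: [0.5752, -0.0142, 0.052]
tcp_rot: [[-0.071, 0.998, 0.0], [0.998, 0.071, 0.0], [0.0, 0.0, -1.0]]
contact_force: [1.3, -1.8, -0.9]
opening: 0.641
```

```bash

python3 -m creep '[[[2,0,0,0],[3,0,0,0],[3,0,0,0]]]' 60
python3 -m creep '[[[1,0,0,0],[2,0,0,0],[3,0,0,0]]]' 60
python3 -c "
from h import *
go([.573,-.017,.052],93.6)
d,s=grab('wrist','wrist5.png')
d,s=grab('scene','scene5.png')
cv2.imwrite('pics/scene5c.png',cv2.resize(cv2.imread('pics/scene5.png')[190:370,190:390],None,fx=3.5,fy=3.3,interpolation=cv2.INTER_CUBIC))"
```

```text
clock: 7.15
ee_pos: [0.5749, -0.0112, 0.0519]
tcp_rot: [[-0.071, 0.997, 0.0], [0.997, 0.071, 0.0], [0.0, 0.0, -1.0]]
contact_force: [0.3, -2.8, -0.3]
opening: 0.637
clock: 7.45
ee_pos: [0.5749, -0.0095, 0.0521]
tcp_rot: [[-0.07, 0.998, 0.0], [0.998, 0.07, -0.001], [-0.001, 0.0, -1.0]]
contact_force: [1.0, -10.1, 3.2]
opening: 0.639
clk 7.45 at [ 0.5749 -0.0095  0.0521] head 94.0 shift [-7.4 -2.4  0.1] turn 0.4 F [  1.  -10.1   3.2] j7 -13.8
```

View pics/wrist5.png

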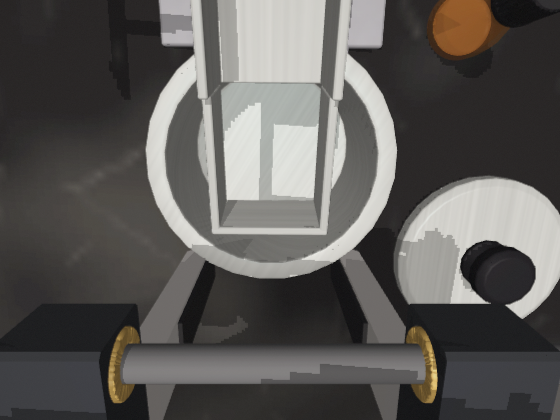

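View pics/scene5c.png

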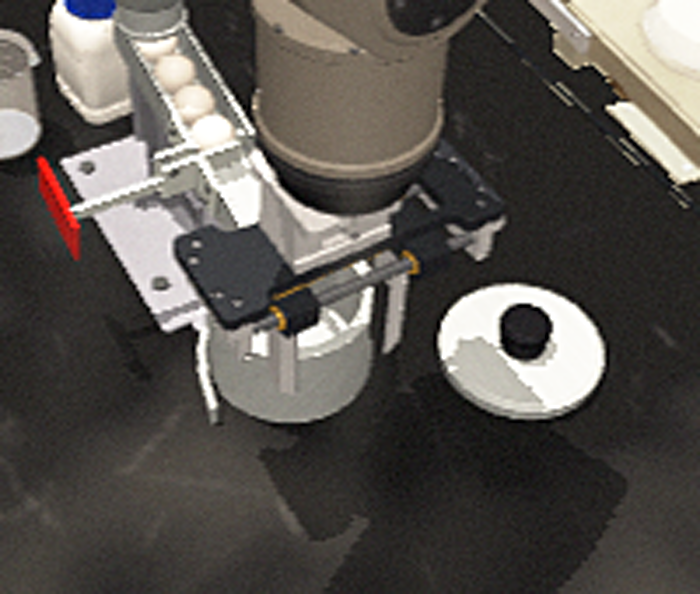

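```bash

python3 -m creep '[[[1,0,0,0],[2,0,0,0],[2,0,0,0]]]' 60
python3 -c "
from h import *
d,s=load('wrist5.png')
g=d['color'].min(axis=2)
# outer rim extremes
L=onz(d,s,147,152,.08);R=onz(d,s,397,152,.08);B=onz(d,s,272,277,.08);print(L,R,B,(L+R)/2)
for z in (.09,.12): print('hood',z,onz(d,s,215,235,z),onz(d,s,327,233,z))
print('foot',onz(d,s,162,45,.006),onz(d,s,384,45,.006))
"
```

```text
clock: 7.85
ee_pos: [0.5749, -0.0092, 0.0524]
tcp_rot: [[-0.069, 0.998, 0.0], [0.998, 0.069, -0.003], [-0.003, 0.0, -1.0]]
contact_force: [-0.1, -15.8, 6.1]
opening: 0.641
[0.5161854  0.04435056 0.08      ] [0.6238376  0.05179079 0.08      ] [ 0.5740576  -0.01055185  0.08      ] [0.5700115  0.04807068 0.08      ]
hood 0.09 [0.54795007 0.0120959  0.09      ] [0.5958891  0.01632578 0.09      ]
hood 0.12 [0.55211383 0.02272892 0.12      ] [0.59059799 0.02612456 0.12      ]
foot [0.50198701 0.09753329 0.006     ] [0.63154372 0.10646111 0.006     ]
```

Hard stop at 16 N. I'll check that this is the jar in the cradle and not the body on the hood, by backing off and looking.

```bash
python3 -c "
from h import *
s=robot.observe();print(s['contact_force'],s['wrist_torque'])"
python3 -m creep '[[[-6,0,0,0],[-20,0,0,0],[-45,0,0,0],[-90,0,0,0],[-115,0,0,0],[-120,0,-30,0],[-120,0,-60,0],[-120,0,-60,0]]]' 60
python3 - <<'E'
from h import *
go([.573,-.017,.052],93.6)
d,s=grab('wrist','wrist6.png')
d,s=grab('top','top6.png')
cv2.imwrite('pics/top6c.png',cv2.resize(cv2.imread('pics/top6.png')[140:300,220:420],None,fx=4,fy=3.7,interpolation=cv2.INTER_CUBIC))
E
```

```text
[ -0.08971889 -15.83071819   6.14177904] [-3.61353262 -0.00708474  0.15489873]
clock: 8.65
ee_pos: [0.5851, -0.1272, 0.1155]
tcp_rot: [[-0.069, 0.998, 0.005], [0.998, 0.069, -0.0], [-0.001, 0.005, -1.0]]
contact_force: [0.4, 0.3, 0.4]
opening: 0.641
clk 8.65 at [ 0.5851 -0.1272  0.1155] head 93.98 shift [110.8  -4.7  63.4] turn 0.38 F [0.4 0.3 0.4] j7 0.5
```

View pics/wrist6.png

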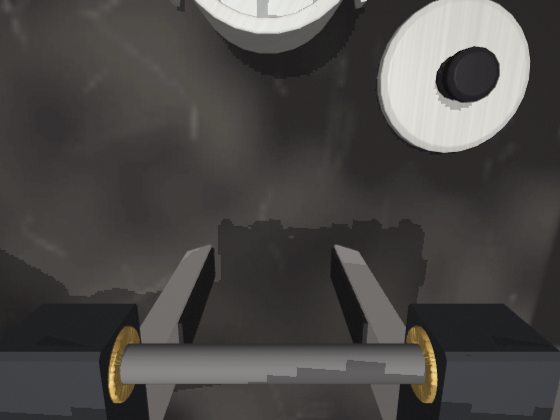

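View pics/top6c.png

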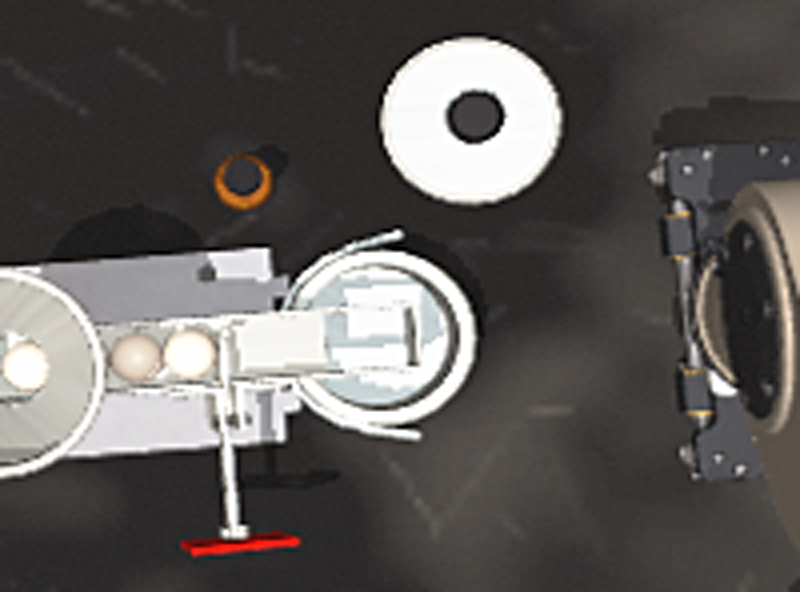

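The jar now stands in the cradle arc under the hood with arm clear. Measuring it.

```bash
python3 - <<'E'
from h import *
d,s=load('top6.png')
P=lambda a,b:(220+(a+.5)/4-.5,140+(b+.5)/3.7-.5)
W=lambda a,b,z:onz(d,s,*P(a,b),z)
im=cv2.imread('pics/top6c.png');g=im.min(axis=2)
c0=np.array([388.,338.]);pts=[]
for a in np.radians(np.r_[-60:61:3]):
    for r in np.arange(125,60,-.5):
        x,y=c0[0]+r*np.cos(a),c0[1]+r*np.sin(a)
        if g[int(y),int(x)]>150: pts.append(W(x,y,.08)[:2]);break
pts=np.array(pts)
from scipy.optimize import least_squares
f=lambda p:np.hypot(*(pts-p[:2]).T)-.055
r=least_squares(f,[.57,.04],loss='soft_l1',f_scale=.001);print('jar',r.x,np.std(r.fun))
t1,t2=W(402,236,.018),W(420,436,.018);print('tips',t1,t2,(t1+t2)/2+.02*ex,np.linalg.norm(t1-t2))
f1,f2=W(271,249,.006),W(286,443,.006);print('foot front',f1,f2,np.linalg.norm(f1-f2),(f1+f2)/2-.06*ex)
print('hood',W(422,(304+370)/2,.12)+.013*ex)
print('axis deg',np.degrees(np.arctan2(*(f1-f2)[[1,0]])),np.degrees(np.arctan2(*(t1-t2)[[1,0]])))
E
```

```text
jar [0.56872426 0.0426888 ] 0.00028853616525056035
tips [0.63505176 0.02363956 0.018     ] [0.50291359 0.01585532 0.018     ] [0.56768267 0.03970744 0.018     ] 0.1323672613387571
foot front [0.62867 0.10378 0.006  ] [0.49918873 0.09742393 0.006     ] 0.12963718917656178 [0.56782936 0.04072197 0.006     ]
hood [0.56844124 0.03454532 0.12      ]
axis deg 2.810320676998982 3.371389319521954
```

Jar rim fit: (0.5687, 0.0427). Cradle tips and foot plate put the place at (0.568, 0.040), within calibration, and the push ended at a hard stop, so the jar is home. Yaw refined to about 3°. Next I hover over the tab.

```bash
sed -i 's/^ex=.*/ex=np.array([-.052,.9986,0]);ey=np.array([-.9986,-.052,0])/' h.py
python3 -m creep '[[[0,0,-45,0],[10,-15,-85,0],[45,-40,-115,0],[85,-60,-125,0],[125,-80,-125,0],[165,-95,-125,0],[210,-108,-125,0],[235,-115,-125,1]]]' 50
python3 -m creep '[[[15,-1,0,0],[24,-1,20,0],[26,-1,25,0],[26,-1,25,0]]]' 50
python3 - <<'E'
from h import *
go([.4515,.126,.157],93.)
d,s=grab('wrist','wrist7.png')
print(proj(d,s,[.4515,.126,.152]))
d,s=grab('scene','scene7.png')
E
```

```text
clock: 9.55
ee_pos: [0.4499, 0.1029, 0.2363]
tcp_rot: [[-0.056, 0.998, -0.001], [0.998, 0.056, 0.0], [0.0, -0.001, -1.0]]
contact_force: [-0.2, -0.4, -0.5]
opening: 0.535
clock: 9.95
ee_pos: [0.4486, 0.1258, 0.2107]
tcp_rot: [[-0.054, 0.999, -0.003], [0.999, 0.054, -0.0], [0.0, -0.003, -1.0]]
contact_force: [-0.4, 0.4, -0.0]
opening: 0.531
clk 9.95 at [0.4486 0.1258 0.2107] head 93.08 shift [ 0.1  3.1 53.7] turn 0.08 F [-0.4  0.4 -0. ] j7 -24.3
(np.float64(277.9531519947346), np.float64(221.5772274802977))
```

View pics/wrist7.png

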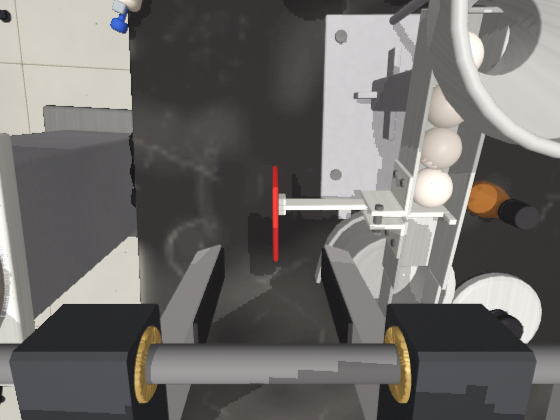

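View pics/scene7.png

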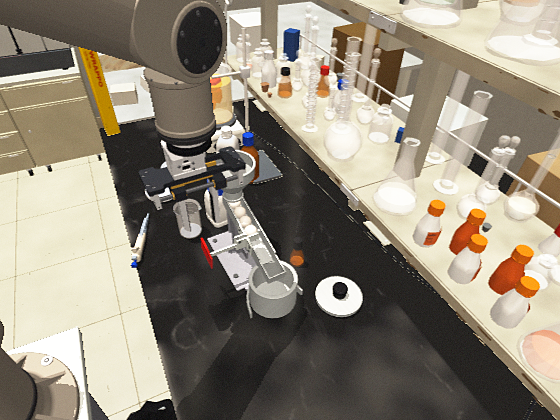

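```bash
python3 - <<'E'
from h import *
T=load('top0.png');S=load('scene0.png');Wr=load('wrist7.png')
def tri(*obs):
    M=np.zeros((3,3));v=np.zeros(3);L=[]
    for (d,s),p in obs:
        o,r=ray(d,s,*p);r=r/np.linalg.norm(r);K=np.eye(3)-np.outer(r,r);M+=K;v+=K@o;L.append((o,K))
    X=np.linalg.solve(M,v);return X.round(4),[round(float(np.linalg.norm(K@(X-o))),4) for o,K in L]
sc=S[0]['color'][:,:,::-1];hs=sc.astype(int)
m=((hs[:,:,2]>90)&(hs[:,:,2]>hs[:,:,1]*1.8)&(hs[:,:,2]>hs[:,:,0]*1.8));ys,xs=np.nonzero(m[225:280,190:225]);xs+=190;ys+=225
h=cv2.approxPolyDP(cv2.convexHull(np.c_[xs,ys]),1.2,True).reshape(-1,2).tolist();print(h)
w=Wr[0]['color'].astype(int);m=(w[:,:,0]>110)&(w[:,:,0]>1.8*w[:,:,1]);m[:, :260]=0;m[:,300:]=0
ys,xs=np.nonzero(m);print(ys.min(),ys.max(),xs.min(),xs.max(),xs[ys<ys.min()+5].mean(),xs[ys>ys.max()-5].mean())
wu=(xs[ys<ys.min()+5].mean(),ys.min()-.5);wd=(xs[ys>ys.max()-5].mean(),ys.max()+.5)
for nm,tp,sp,wp in (('up',(264.5,287.25),(200.5,235.5),wu),('dn',(294.5,285.875),(212,257.5),wd)):
    print(nm,'TS',tri((T,tp),(S,sp)),'SW',tri((S,sp),(Wr,wp)),'TW',tri((T,tp),(Wr,wp)))
cv2.imwrite('pics/stab.png',cv2.resize(sc[225:285,185:235].copy(),None,fx=10,fy=10,interpolation=cv2.INTER_NEAREST))
E
```

```text
[[212, 268], [201, 247], [201, 237], [212, 257]]
166 261 272 278 274.82608695652175 275.39130434782606
up TS (array([0.4504, 0.1587, 0.158 ]), [0.0, 0.0]) SW (array([0.4493, 0.1647, 0.1521]), [0.0022, 0.0022]) TW (array([0.4469, 0.1604, 0.1239]), [0.0008, 0.0008])
dn TS (array([0.4527, 0.0932, 0.1528]), [0.0014, 0.0014]) SW (array([0.453 , 0.095 , 0.1501]), [0.0016, 0.0016]) TW (array([0.4511, 0.0937, 0.1467]), [0.0004, 0.0004])
```

View pics/stab.png

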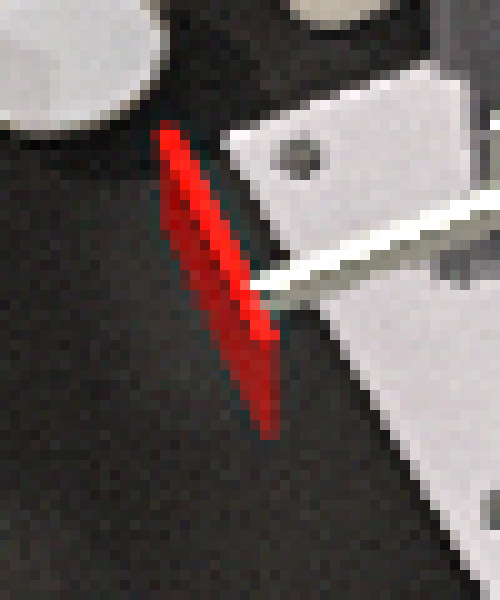

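The tab's top edge is at z ≈ 0.155, centred between the jaws (column 276), with the strap below. I lower the fingers astride it to TCP z 0.160, tips 17 mm below the edge.

```bash

python3 -m creep '[[[1,3,15,0],[1,3,28,0],[1,3,38,0],[1,3,44,0],[1,3,48,0],[1,3,51,0],[1,3,51,0]]]' 50
python3 - <<'E'
from h import *
go([.4515,.126,.157],93.)
d,s=grab('wrist','wrist8.png')
E
```

```text
clock: 10.75
ee_pos: [0.4523, 0.1272, 0.1608]
tcp_rot: [[-0.053, 0.999, -0.0], [0.999, 0.053, 0.0], [0.0, -0.0, -1.0]]
contact_force: [-0.1, 0.2, 0.3]
opening: 0.534
clk 10.75 at [0.4523 0.1272 0.1608] head 93.03 shift [-1.1 -0.9  3.8] turn 0.03 F [-0.1  0.2  0.3] j7 -27.4
```

View pics/wrist8.png

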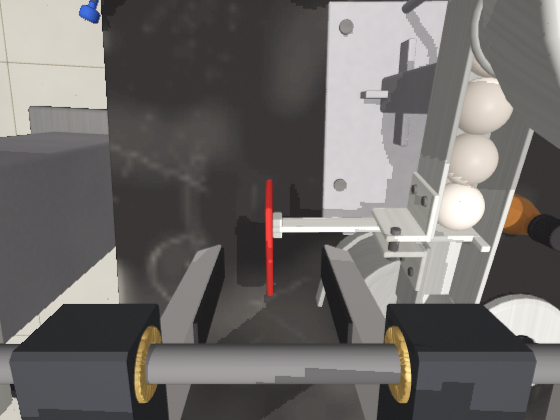

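```bash
python3 - <<'E'
from h import *
d,s=load('wrist8.png');R=np.array(s['tcp_rot']);p=np.array(s['ee_pos'])
for X in ([0,0,.022],[0,.025,.022],[0,0,0],[0,.025,0],[.008,.025,.022]): print(X,np.round(proj(d,s,R@np.array(X)+p),1))
for z in (.155,.141,.125): print(z,onz(d,s,269,225,z),onz(d,s,269,238,z))
E
```

```text
[0, 0, 0.022] [273.7 239.4]
[0, 0.025, 0.022] [315.3 239.4]
[0, 0, 0] [273.8 253. ]
[0, 0.025, 0] [319.7 253. ]
[0.008, 0.025, 0.022] [315.6 226.7]
0.155 [0.44897545 0.14118273 0.155     ] [0.44935033 0.13364088 0.155     ]
0.141 [0.44905709 0.13679806 0.141     ] [0.44945876 0.12871729 0.141     ]
0.125 [0.44915039 0.13178701 0.125     ] [0.44958267 0.12309034 0.125     ]
```

```bash

python3 -m creep '[[[3,0,0,0],[3,-4,0,0],[3,-8,0,0],[3,-12,0,0],[3,-15,0,0],[3,-18,0,0],[3,-21,0,0],[3,-24,0,0]]]' 30
python3 - <<'E'
from h import *
d,s=grab('wrist','wrist9.png')
E
```

```text
clock: 11.6
ee_pos: [0.428, 0.1289, 0.161]
tcp_rot: [[-0.053, 0.999, 0.0], [0.999, 0.053, 0.0], [0.0, 0.0, -1.0]]
contact_force: [-0.3, 0.1, -0.3]
opening: 0.319
```

View pics/wrist9.png

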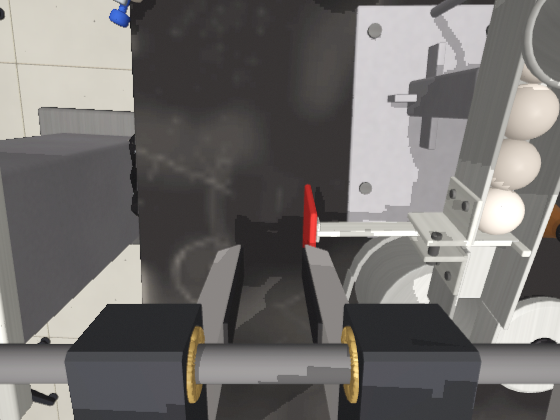

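```bash
python3 - <<'E'
from h import *
d,s=load('wrist9.png');R=np.array(s['tcp_rot']);p=np.array(s['ee_pos'])
for z in (.155,.14,.125,.113): print(z,'strap end',onz(d,s,318,229,z),'top up corner',onz(d,s,305,186,z),onz(d,s,314,211,z))
d8,s8=load('wrist8.png')
for z in (.155,.14,.125,.113): print(z,'strap end8',onz(d8,s8,275,225,z),'top',onz(d8,s8,269,180,z))
for X in ([0,.015,.022],[0,.0275,.022],[.008,.015,.022]): print(X,np.round(proj(d,s,R@np.array(X)+p),1))
d,s=grab('top','top9.png');d,s=grab('scene','scene9.png')
cv2.imwrite('pics/a.png',np.hstack([cv2.resize(cv2.imread('pics/top9.png')[200:300,220:320],(400,400)),cv2.resize(cv2.imread('pics/scene9.png')[200:300,170:270],(400,400))]))
E
```

```text
0.155 strap end [0.45172667 0.14195948 0.155     ] top up corner [0.44276529 0.16565969 0.155     ] [0.448691   0.15210097 0.155     ]
0.14 strap end [0.45388959 0.1371931  0.14      ] top up corner [0.44424254 0.1627067  0.14      ] [0.45062165 0.14811055 0.14      ]
0.125 strap end [0.45605251 0.13242672 0.125     ] top up corner [0.4457198  0.15975372 0.125     ] [0.4525523  0.14412014 0.125     ]
0.113 strap end [0.45778285 0.12861362 0.113     ] top up corner [0.4469016  0.15739133 0.113     ] [0.45409682 0.14092781 0.113     ]
0.155 strap end8 [0.45226777 0.14135521 0.155     ] top [0.44773114 0.16621603 0.155     ]
0.14 strap end8 [0.4526073  0.13667056 0.14      ] top [0.44772334 0.16343475 0.14      ]
0.125 strap end8 [0.45294683 0.13198591 0.125     ] top [0.44771554 0.16065348 0.125     ]
0.113 strap end8 [0.45321845 0.12823818 0.113     ] top [0.4477093  0.15842846 0.113     ]
[0, 0.015, 0.022] [298.6 239.4]
[0, 0.0275, 0.022] [319.4 239.4]
[0.008, 0.015, 0.022] [298.8 226.7]
```

View pics/a.png

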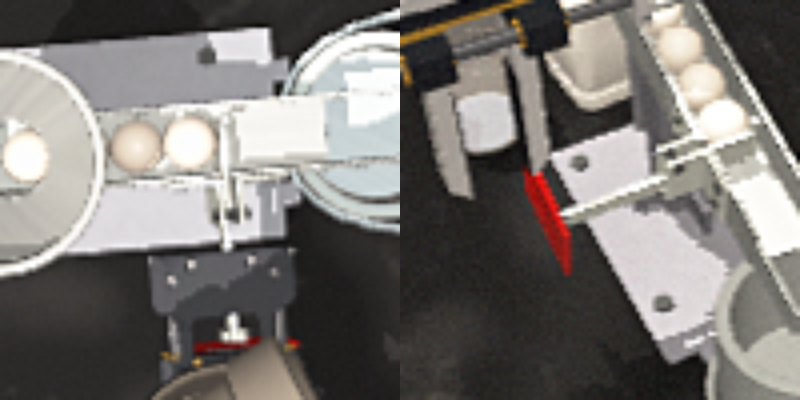

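```bash
python3 - <<'E'
from h import *
d,s=load('scene9.png');R=np.array(s['tcp_rot']);p=np.array(s['ee_pos'])
for X in ([0,.015,.022],[-.008,.015,.022],[.008,.015,.022],[0,.0275,.022],[0,.015,-.02],[0,-.015,.022],[0,-.0275,.022]):
    u,v=proj(d,s,R@np.array(X)+p); print(X,round(u,1),round(v,1),'crop',round(400+(u-170)*4),round((v-200)*4))
im=cv2.imread('pics/scene9.png')[190:290,160:260]
cv2.imwrite('pics/b.png',cv2.resize(im,(800,600) if 0 else (600,600),interpolation=cv2.INTER_CUBIC))
E
```

```text
[0, 0.015, 0.022] 202.2 251.5 crop 529 206
[-0.008, 0.015, 0.022] 203.5 253.9 crop 534 216
[0.008, 0.015, 0.022] 200.9 249.0 crop 523 196
[0, 0.0275, 0.022] 207.6 249.5 crop 551 198
[0, 0.015, -0.02] 199.9 238.0 crop 520 152
[0, -0.015, 0.022] 188.8 256.3 crop 475 225
[0, -0.0275, 0.022] 183.2 258.4 crop 453 234
```

View pics/b.png

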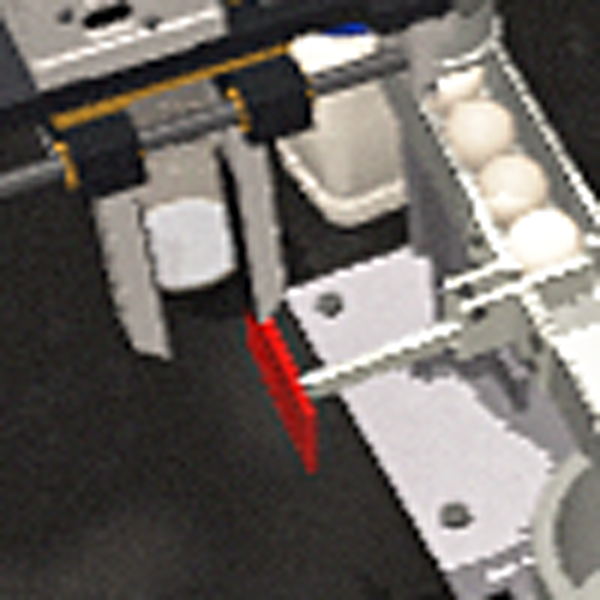

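The inner finger's tip shows just at the tab's top edge in the scene view and there was no pulling force. So it has passed over the edge: the real tips sit higher than I computed. I go back in, lower by 10 mm and check again.

```bash

python3 -m creep '[[[0,0,-8,0],[0,12,-8,0],[0,24,-8,0],[0,24,0,0],[0,24,5,0],[0,24,8,0],[0,24,10,0],[0,24,10,0]]]' 50
python3 - <<'E'
from h import *
d,s=grab('scene','scene10.png');d,s=grab('wrist','wrist10.png')
a=cv2.resize(cv2.imread('pics/scene10.png')[200:290,170:250],(400,450),interpolation=cv2.INTER_CUBIC)
b=cv2.resize(cv2.imread('pics/wrist10.png')[150:330,180:340],(400,450),interpolation=cv2.INTER_CUBIC)
cv2.imwrite('pics/c.png',np.hstack([a,b]))
E
```

```text
clock: 12.55
ee_pos: [0.4518, 0.1301, 0.1506]
tcp_rot: [[-0.053, 0.999, -0.001], [0.999, 0.053, -0.0], [-0.0, -0.001, -1.0]]
contact_force: [-0.5, -0.0, 0.7]
opening: 0.535
```

View pics/c.png

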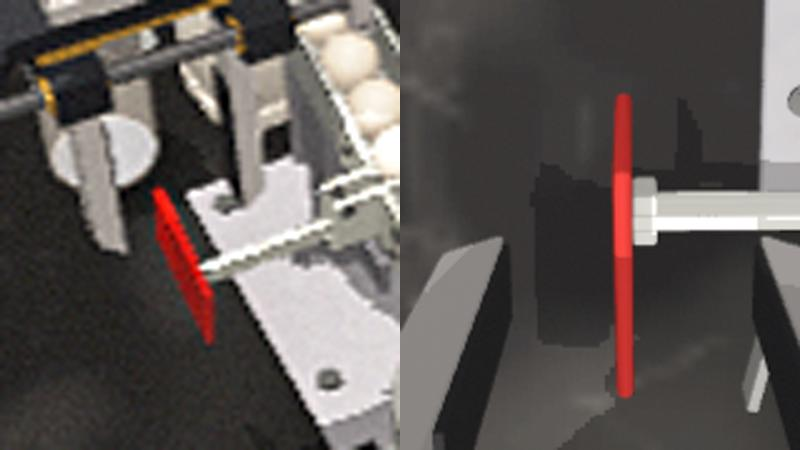

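```bash
python3 - <<'E'
from h import *
S=load('scene10.png');W=load('wrist10.png')
def tri(*obs):
    M=np.zeros((3,3));v=np.zeros(3);L=[]
    for (d,s),p in obs:
        o,r=ray(d,s,*p);r=r/np.linalg.norm(r);K=np.eye(3)-np.outer(r,r);M+=K;v+=K@o;L.append((o,K))
    X=np.linalg.solve(M,v);return X.round(4),[round(float(np.linalg.norm(K@(X-o))),4) for o,K in L]
print('inner tip',tri((S,(218,240.5)),(W,(325,245))))
print('outer tip',tri((S,(193.5,249)),(W,(220,245))))
print('tab strap end',tri((S,(211,254)),(W,(273,234))))
print('tab up top',tri((S,(201.5,237.5)),(W,(269,188))), 'dn',tri((S,(212.5,258)),(W,(270,308))))
d,s=S;R=np.array(s['tcp_rot']);p=np.array(s['ee_pos'])
print('pred inner tip',proj(d,s,R@np.array([0,.025,.022])+p),proj(*W,R@np.array([0,.025,.022])+p))
im=cv2.imread('pics/wrist10.png');
E
```

```text
inner tip (array([0.4807, 0.1359, 0.1501]), [0.0012, 0.0012])
outer tip (array([0.4245, 0.1332, 0.1514]), [0.0017, 0.0017])
tab strap end (array([0.4563, 0.1304, 0.1218]), [0.0048, 0.0048])
tab up top (array([0.4503, 0.1645, 0.1453]), [0.0027, 0.0027]) dn (array([0.4535, 0.0949, 0.1482]), [0.0019, 0.0019])
pred inner tip (np.float64(217.2605350714851), np.float64(249.2939517784124)) (np.float64(314.85898159803116), np.float64(239.35551362157477))
```

Scene and wrist views both put the fingertips near z 0.150, level with the tab top and about 20 mm higher than nominal. I lower in small steps while watching the force.

```bash

python3 -m creep '[[[0,0,2,0],[0,0,4,0],[0,0,5,0],[0,0,5,0]]]' 50
python3 -m creep '[[[0,0,2,0],[0,0,4,0],[0,0,5,0],[0,0,5,0]]]' 50
python3 - <<'E'
from h import *
d,s=grab('scene','scene11.png');d,s=grab('wrist','wrist11.png')
a=cv2.resize(cv2.imread('pics/scene11.png')[200:290,170:250],(400,450),interpolation=cv2.INTER_CUBIC)
b=cv2.resize(cv2.imread('pics/wrist11.png')[150:330,180:340],(400,450),interpolation=cv2.INTER_CUBIC)
cv2.imwrite('pics/c.png',np.hstack([a,b]))
E
```

```text
clock: 13.05
ee_pos: [0.4521, 0.1301, 0.1458]
tcp_rot: [[-0.053, 0.999, -0.0], [0.999, 0.053, 0.0], [0.0, -0.0, -1.0]]
contact_force: [-0.3, 0.3, -0.9]
opening: 0.535
clock: 13.45
ee_pos: [0.4521, 0.1302, 0.1408]
tcp_rot: [[-0.053, 0.999, -0.0], [0.999, 0.053, 0.0], [0.0, -0.0, -1.0]]
contact_force: [0.5, -0.2, -0.6]
opening: 0.53
```

View pics/c.png

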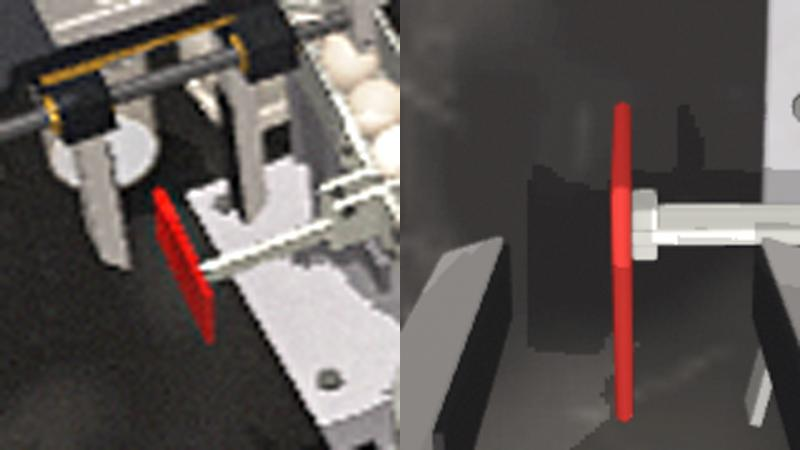

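The tip is still about 20 mm over the strap in the scene view. Lower by 8 mm more, then pull.

```bash

python3 -m creep '[[[0,0,2,0],[0,0,4,0],[0,0,6,0],[0,0,8,0],[0,0,8,0]]]' 50
python3 -m creep '[[[0,-4,0,0],[0,-8,0,0],[0,-12,0,0],[0,-15,0,0],[0,-18,0,0],[0,-20,0,0],[0,-22,0,0],[0,-24,0,0]]]' 40
python3 - <<'E'
from h import *
d,s=grab('scene','scene12.png');d,s=grab('wrist','wrist12.png')
a=cv2.resize(cv2.imread('pics/scene12.png')[200:290,170:250],(400,450),interpolation=cv2.INTER_CUBIC)
b=cv2.resize(cv2.imread('pics/wrist12.png')[150:330,180:340],(400,450),interpolation=cv2.INTER_CUBIC)
cv2.imwrite('pics/c.png',np.hstack([a,b]))
E
```

```text
clock: 14.05
ee_pos: [0.452, 0.1301, 0.1326]
tcp_rot: [[-0.053, 0.999, -0.0], [0.999, 0.053, 0.0], [0.0, -0.0, -1.0]]
contact_force: [0.4, -0.1, 0.9]
opening: 0.53
clock: 14.85
ee_pos: [0.4284, 0.1289, 0.133]
tcp_rot: [[-0.053, 0.999, 0.0], [0.999, 0.053, 0.0], [0.0, 0.0, -1.0]]
contact_force: [2.3, 0.3, -0.2]
opening: 0.426
```

View pics/c.png

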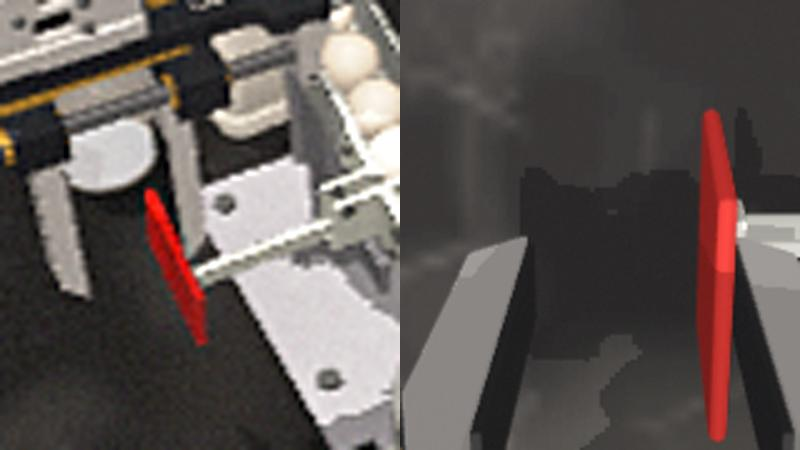

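Hooked now: 2.3 N, finger behind the tab. But a full draw this way would bring the tool to r≈0.40 m, inside the reach limit of 0.425. I'll put both nearly closed fingers in the pocket and pull with the outer finger's back instead, which ends at r≈0.44.

```bash

python3 -m creep '[[[0,8,0,0],[0,22,0,0],[0,24,-15,0],[0,24,-40,0],[0,35,-45,0],[0,53,-45,0],[0,53,-45,0]]]' 40
python3 -m creep '[[[0,0,0,0],[0,0,0,0],[0,0,0,0],[0,0,0,0]]]' 12
python3 - <<'E'
from h import *
d,s=grab('scene','scene13.png');d,s=grab('wrist','wrist13.png')
a=cv2.resize(cv2.imread('pics/scene13.png')[190:290,170:270],(400,400),interpolation=cv2.INTER_CUBIC)
b=cv2.resize(cv2.imread('pics/wrist13.png')[150:350,180:380],(400,400),interpolation=cv2.INTER_CUBIC)
cv2.imwrite('pics/c.png',np.hstack([a,b]))
R=np.array(s['tcp_rot']);p=np.array(s['ee_pos']);print(p)
E
```

```text
clock: 15.65
ee_pos: [0.4838, 0.1317, 0.1776]
tcp_rot: [[-0.052, 0.999, 0.001], [0.999, 0.052, 0.001], [0.001, 0.001, -1.0]]
contact_force: [0.5, 0.7, -0.8]
opening: 0.424
clock: 16.05
ee_pos: [0.4809, 0.1317, 0.1779]
tcp_rot: [[-0.053, 0.999, -0.0], [0.999, 0.053, -0.0], [-0.0, -0.0, -1.0]]
contact_force: [-0.2, 0.6, 0.2]
opening: 0.137
[0.48097982 0.13171877 0.17794938]
```

View pics/c.png

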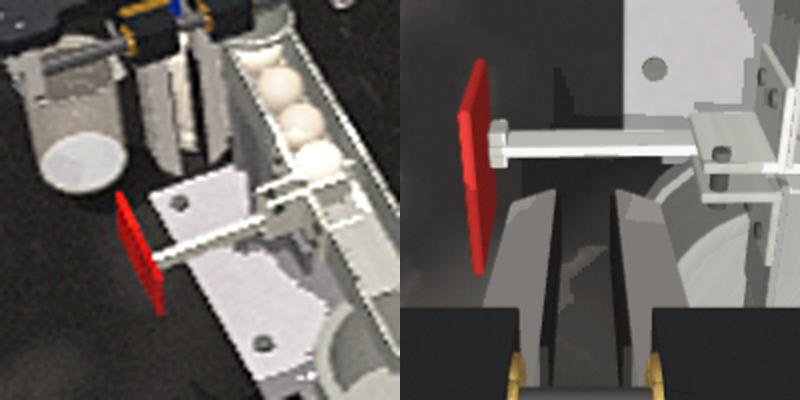

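```bash

python3 -m creep '[[[0,0,10,0],[0,0,19,0],[0,0,26,0],[0,0,32,0],[0,0,36,0],[0,0,38,0]]]' 12
python3 -m creep '[[[0,0,2,0],[0,0,4,0],[0,0,6,0],[0,0,6,0]]]' 12
python3 - <<'E'
from h import *
d,s=grab('scene','scene14.png');d,s=grab('wrist','wrist14.png')
a=cv2.resize(cv2.imread('pics/scene14.png')[190:290,170:270],(400,400),interpolation=cv2.INTER_CUBIC)
b=cv2.resize(cv2.imread('pics/wrist14.png')[150:350,180:380],(400,400),interpolation=cv2.INTER_CUBIC)
cv2.imwrite('pics/c.png',np.hstack([a,b]))
E
```

```text
clock: 16.75
ee_pos: [0.481, 0.1317, 0.1394]
tcp_rot: [[-0.053, 0.999, -0.001], [0.999, 0.053, 0.0], [0.0, -0.001, -1.0]]
contact_force: [-0.2, 0.1, -0.6]
opening: 0.128
clock: 17.15
ee_pos: [0.4811, 0.1317, 0.1338]
tcp_rot: [[-0.053, 0.999, -0.0], [0.999, 0.053, 0.0], [0.0, -0.0, -1.0]]
contact_force: [0.1, -0.2, 0.2]
opening: 0.129
```

View pics/c.png

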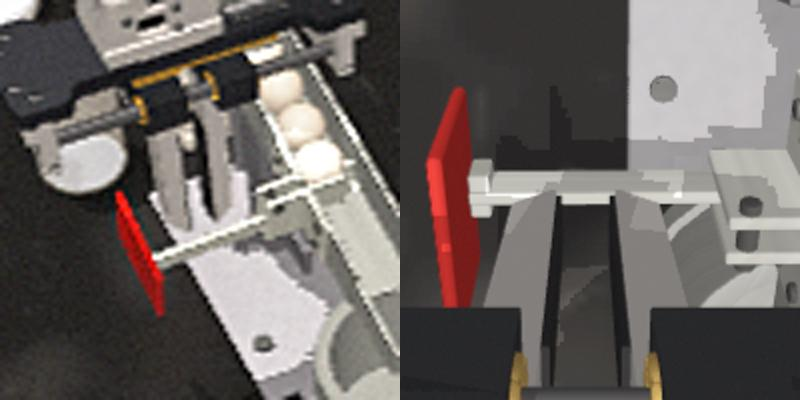

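Both fingers are in the pocket, tips just over the strap with the tab outside them. Now the draw.

```bash

python3 -m creep '[[[0,-5,0,0],[0,-9,0,0],[0,-12,0,0],[0,-14,0,0],[0,-16,0,0],[0,-18,0,0],[0,-20,0,0],[0,-22,0,0]]]' 12
python3 - <<'E'
from h import *
d,s=grab('scene','scene15.png');d,s=grab('wrist','wrist15.png')
a=cv2.resize(cv2.imread('pics/scene15.png')[190:290,170:270],(400,400),interpolation=cv2.INTER_CUBIC)
b=cv2.resize(cv2.imread('pics/wrist15.png')[150:350,180:380],(400,400),interpolation=cv2.INTER_CUBIC)
cv2.imwrite('pics/c.png',np.hstack([a,b]))
E
```

```text
clock: 18.05
ee_pos: [0.4592, 0.1305, 0.134]
tcp_rot: [[-0.053, 0.999, 0.0], [0.999, 0.053, 0.0], [0.0, 0.0, -1.0]]
contact_force: [2.8, -1.4, -0.6]
opening: 0.127
```

View pics/c.png

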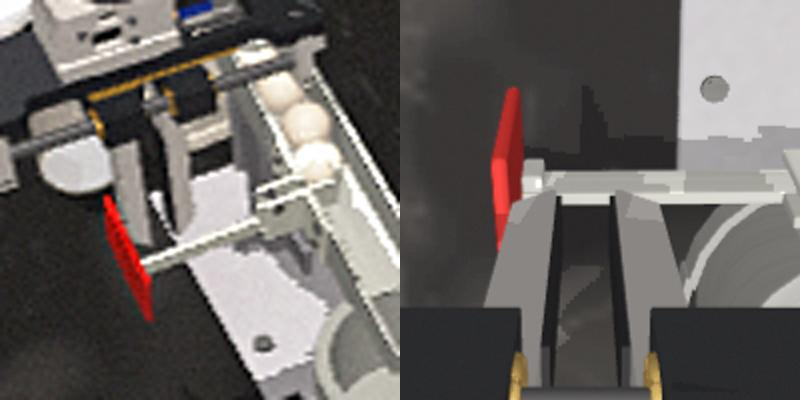

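The gate follows at about 3 N. Pulling on.

```bash

python3 -m creep '[[[0,-4,0,0],[0,-8,0,0],[0,-12,0,0],[0,-16,0,0],[0,-20,0,0],[0,-24,0,0],[0,-27,0,0],[0,-30,0,0]]]' 12
python3 -m creep '[[[0,-2,0,0],[0,-4,0,0],[0,-5,0,0],[0,-6,0,0]]]' 12
```

```text
clock: 18.95
ee_pos: [0.4289, 0.1289, 0.1339]
tcp_rot: [[-0.053, 0.999, 0.0], [0.999, 0.053, 0.0], [0.0, 0.0, -1.0]]
contact_force: [2.5, -2.0, -0.6]
opening: 0.129
clock: 19.35
ee_pos: [0.4244, 0.1288, 0.1342]
tcp_rot: [[-0.053, 0.999, 0.002], [0.999, 0.053, 0.001], [0.001, 0.002, -1.0]]
contact_force: [12.6, -1.9, -6.6]
opening: 0.132
```

```bash

python3 -m creep '[[[0,-1,0,0],[0,-1,0,0]]]' 12
python3 - <<'E'
from h import *
for n in('scene','wrist','top'): d,s=grab(n,n+'16.png')
a=cv2.resize(cv2.imread('pics/scene16.png')[170:330,170:330],(400,400),interpolation=cv2.INTER_CUBIC)
b=cv2.resize(cv2.imread('pics/wrist16.png'),(400,300),interpolation=cv2.INTER_CUBIC);b=np.vstack([b,np.zeros((100,400,3),np.uint8)])
cv2.imwrite('pics/c.png',np.hstack([a,b]));print(s['ee_pos'],s['contact_force'])
E
```

```text
clock: 19.55
ee_pos: [0.4243, 0.1288, 0.1344]
tcp_rot: [[-0.053, 0.999, 0.004], [0.999, 0.053, 0.001], [0.001, 0.004, -1.0]]
contact_force: [14.4, -2.2, -8.4]
opening: 0.129
[0.42429477 0.12879306 0.13434904] [15.85075698 -0.74114453 -9.15568389]
```

View pics/c.png

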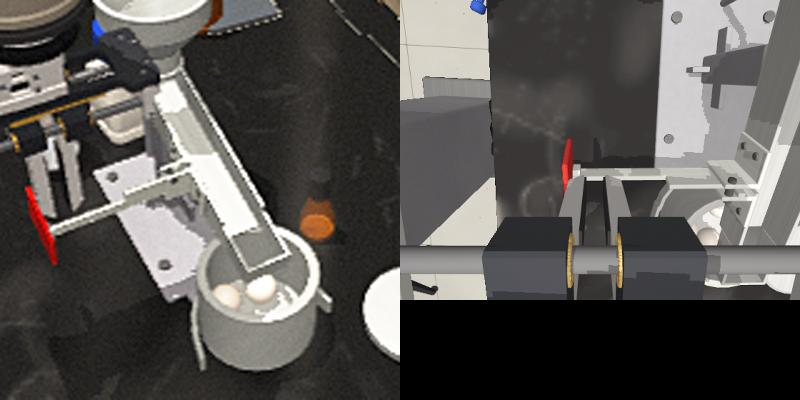

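View pics/top16.png

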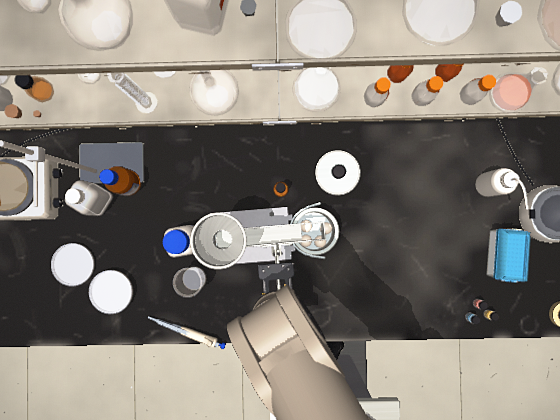

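Force rose from 3 to 16 N with no further motion, so the gate is at its stop. The chute is empty and balls are visible in the jar. Backing off 6 mm, rising clear and checking.

```bash

python3 -m creep '[[[0,8,0,0],[0,14,0,0],[0,16,0,0],[0,16,-20,0],[0,16,-60,0],[0,16,-100,0],[0,0,-140,0],[-20,-15,-160,0]]]' 12
python3 -m creep '[[[-45,-10,-10,0],[-90,-15,-20,0],[-140,-20,-20,0],[-190,-20,-20,0],[-235,-20,-20,0],[-270,-20,-20,0],[-290,-20,-20,0],[-290,-20,-20,0]]]' 12
python3 - <<'E'
from h import *
for n in('scene','top'): d,s=grab(n,n+'17.png')
a=cv2.resize(cv2.imread('pics/scene17.png')[170:370,170:370],(400,400),interpolation=cv2.INTER_CUBIC)
b=cv2.resize(cv2.imread('pics/top17.png')[140:320,180:360],(400,400),interpolation=cv2.INTER_CUBIC)
cv2.imwrite('pics/c.png',np.hstack([a,b]));print(s['ee_pos'],s['contact_force'],s['clock'])
E
```

```text
clock: 20.5
ee_pos: [0.4083, 0.1101, 0.2968]
tcp_rot: [[-0.056, 0.998, 0.002], [0.998, 0.056, 0.002], [0.001, 0.002, -1.0]]
contact_force: [0.8, -0.8, -0.5]
opening: 0.127
clock: 21.3
ee_pos: [0.4032, -0.185, 0.3134]
tcp_rot: [[-0.05, 0.999, -0.001], [0.999, 0.05, 0.001], [0.001, -0.001, -1.0]]
contact_force: [-0.4, 0.8, 0.1]
opening: 0.123
[ 0.40340674 -0.18326876  0.31348543] [-0.3783747   0.69288632  0.50589829] 21.35
```

View pics/c.png

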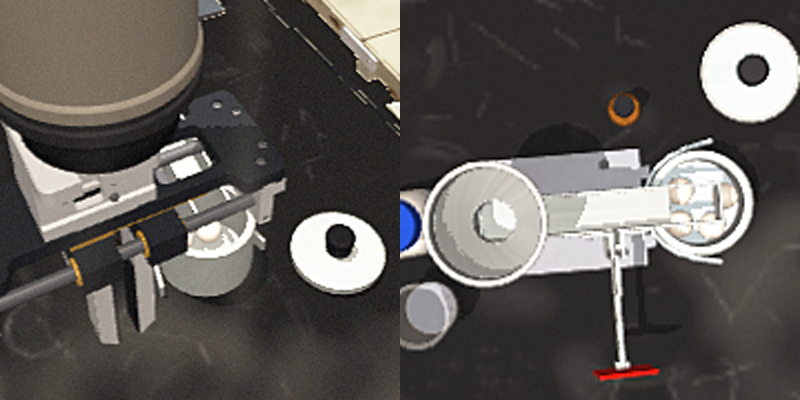

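View pics/top17.png

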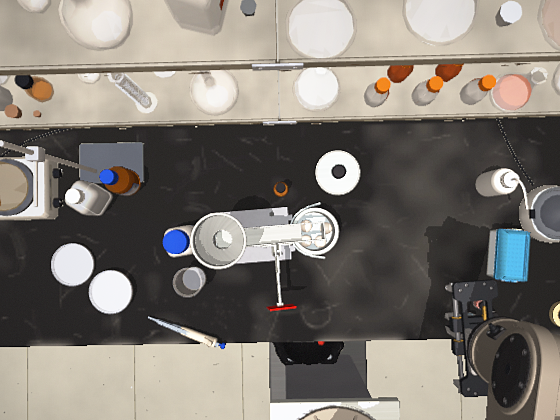

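```bash
python3 - <<'E'
from h import *
def tab(f,lo,hi):
    d,s=load(f);im=d['color'].astype(int);m=(im[:,:,0]>120)&(im[:,:,1]<80)&(im[:,:,2]<95);m[:lo]=0;m[hi:]=0;m[:,:255]=0;m[:,305:]=0
    ys,xs=np.nonzero(m);return onz(d,s,xs.mean(),ys.mean(),.154)
a,b=tab('top0.png',278,296),tab('top17.png',298,320);print(a,b,'draw',(b-a)@ey)
d,s=load('top17.png');g=d['color'].min(axis=2)
pts=[]
c0=(318.,231.)
G=cv2.resize(g,None,fx=4,fy=4,interpolation=cv2.INTER_CUBIC)
for q in np.radians(np.r_[-60:61:3]):
    for r in np.arange(32,15,-.1):
        x,y=c0[0]+r*np.cos(q),c0[1]+r*np.sin(q)
        if G[int((y+.5)*4),int((x+.5)*4)]>150: pts.append(onz(d,s,x,y,.08)[:2]);break
pts=np.array(pts)
from scipy.optimize import least_squares
r=least_squares(lambda p:np.hypot(*(pts-p).T)-.055,[.57,.04],loss='soft_l1',f_scale=.001);print('jar',r.x)
d0,_=load('top0.png');df=np.abs(d['color'].astype(int)-d0['color']).max(axis=2)
for n,(u,v) in dict(lid=(338,172),drop=(281,188),beaker=(189,281),white=(177,241)).items():print(n,(df[v-18:v+18,u-18:u+18]>60).sum())
cv2.imwrite('pics/z.png',cv2.resize(cv2.imread('pics/top17.png')[200:260,285:345],(600,600),interpolation=cv2.INTER_CUBIC))
E
```

```text
[0.44922245 0.12459063 0.154     ] [0.40382426 0.12177816 0.154     ] draw 0.04548087783239559
jar [0.56905703 0.0428403 ]
lid 0
drop 0
beaker 0
white 0
```

View pics/z.png

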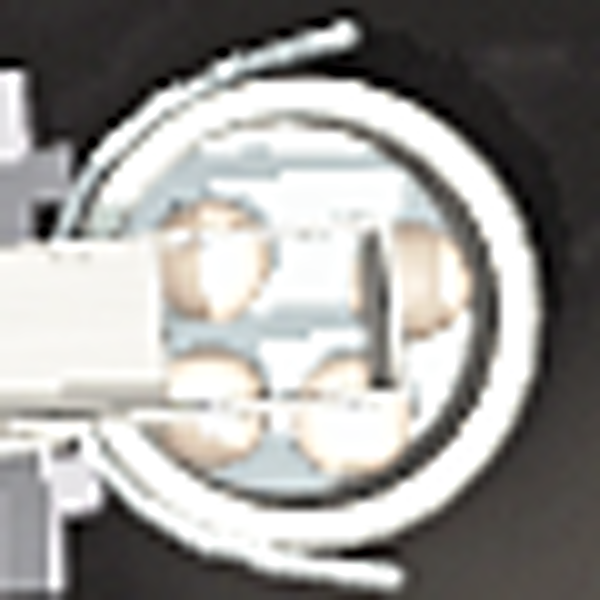

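All four balls are in the jar and the jar hasn't moved. The gate moved 45.5 mm plus its 0–6 mm starting draw, which agrees with the end stop I felt. The bystanders are unchanged and the arm is clear, so I'm handing in.

```bash
python3 -c "
from rig import robot
print(robot.finish_job())"
```

```text
the job is handed in; nothing more can be done
None
```

The jar is home in the cradle, the gate is drawn to its end stop, and all four balls are in the jar. I handed the job in with the robot's clock at about 21 s of the 51 s.

**Jar:** I pushed it in between the two fingers until it stopped hard at about 16 N. Fitted in the top view afterwards, its centre was at (0.569, 0.043). The cradle tips and foot plate put its place at about (0.568, 0.040), which agrees within calibration and play.

**Gate:** I drew it by the red tab until the force rose from about 3 N to 16 N with no further motion. The measured travel was 45.5 mm. With the 0–6 mm starting draw, that fits the 50 mm stop, but I did not measure the starting draw separately.

**Final picture:** It shows four balls in the jar, an empty chute, and no change at the lid, bottles or beaker. The arm is clear of everything.

**What disagreed or failed:**
- **First pull:** the finger passed over the tab without moving it. The fingertips looked about 20 mm higher in the images than the stated 22 mm overhang gives, so I went in lower.
- **Second pull:** it hooked the tab and moved it slightly, but a full draw would have gone past the arm's inner reach. I re-hooked with both fingers in the pocket and finished the draw that way.
- **Hood edge:** in the top view it put the jar's place about 6–8 mm short of the other estimates. I took that as an error in reading the edge and relied on the hard stop.

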